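# Lock two display-plinth modules together with the long T-key

## Task

Lock the two display-plinth modules tightly together: take the T-key from the tool block, lower its square socket down the deep key hole, feel for the square stem of the draw cam at the bottom and turn it clockwise until it comes to its stop and the gap between the modules is drawn shut. Then stand the key upright in its hole in the tool block again, and leave the thread cones, the clay bowl and the woven ring where they are.

Things in the scene. Friction and masses are not known exactly. Their poses are not given: they have to be found in the camera images.
- module_a: The larger plinth module: plywood with a white top, 180 (x) x 190 (y) x 145 mm high, fixed. Origin: on the table, on the axis of the key hole; z up. In its frame it reaches from y = -150 to y = +40 mm (the face towards module B) and x = +-90 mm. Its lock is a draw cam low in that wall, worked by a stem at the bottom of the key hole.
- key_hole (a point): Centre of the key hole's mouth in the white top, 145 mm above the table, in a flanged steel ferrule: 50 mm wide at the top, narrowing to 39 mm within 10 mm. Below it the bore is straight, 39 mm in diameter.
- bore_floor (a point): Middle of the bore's flat floor, 12 mm above the table. On the axis stands the cam's steel stem: 18 mm square, 16 mm high, top edges bevelled 1.5 mm down to 16.5 mm square. It may stand at ANY angle about the vertical (not this point's): the key then lands on its top, lower edge 14 to 16 mm above the floor; turn it in small steps (the fit is +-7 degrees), trying down, until it drops to the floor.
- module_b (a joint): How far module B is drawn towards A, m: 0 is a 6 mm gap, 0.006 shut, in step with the stem's turn (120 degrees in all). It may start partly drawn in: the stem then needs 80 to 120 degrees clockwise seen from above to its hard stop, the key up to 15 degrees more (socket play). The stem turns stiffly (0.2 N m, so feeling about does not move it) and stays where left. Pushing B does nothing.
- module_b_edge (a point): Point on module B (plywood with a white top, 180 x 120 x 145 mm high): the middle of the upper edge that faces module A.
- key: The loose steel T-key, 0.35 kg, 186 mm long. Origin: centre of the socket's lower edge; z along the shank up to the handle. Socket: square tube 26 mm outside, 20 mm inside, 18 mm deep, sides along the key's x and y. Shank 13 mm thick. Crossbar: 110 mm along the key's x, 14 mm across (y), 16 mm high, centre 178 mm above the origin. It starts standing upright in the tool block.
- tool_block: Wooden tool block, 120 (x) x 85 (y) x 60 mm high, fixed. Origin: on the table, on the axis of its round key hole, which is 44 mm in diameter and 48 mm deep (flat floor 12 mm above the table). It reaches from x = -42 to +78 mm in its frame; two short tool handles stand fixed in it at x = 60, y = +-24 mm, up to 123 mm above the table.
- cone_a: Bystander: cone of mint thread, 67 mm wide, 144 mm high, standing on the table beyond the plinth. Origin: centre of its foot.
- cone_b: Bystander: cone of cream thread, 67 mm wide, 144 mm high, standing on the table beyond the tool block. Origin: centre of its foot.
- clay_bowl: Bystander: small clay bowl, 60 mm wide, 40 mm high, standing on the table on the robot's side of the tool block. Origin: centre of its foot.
- woven_ring: Bystander: blue woven ring, 90 mm wide, 9 mm high, on display flat on the white top of module A. Origin: centre of its underside.

How it is judged:
On the way, in this order (a step that is already met when the one before it is completed fails the run):
1. the key's socket is fully down over the square stem at the bottom of the key hole (z of key in the frame of module_a below 0.0165 m and horizontal distance between key and module_a below 0.006 m), for 0.2 s.
2. with the key down the key hole the gap between the modules is drawn shut (value of joint module_b above 0.0054 m and z of key in the frame of module_a below 0.025 m and horizontal distance between key and module_a below 0.006 m), for 0.2 s.
At the end, for the whole second after the job is handed in: The gap between the modules is shut to within 0.6 mm; the key stands at rest in its hole in the tool block, upright within 7 degrees, within 9 mm of the hole's axis and 6 mm of its floor; cones, bowl and ring are where they were (value of joint module_b above 0.0054 m and horizontal distance between key and tool_block below 0.009 m and z of key in the frame of tool_block below 0.018 m and angle between key's own z axis and vertical below 0.12 rad and linear speed of key below 0.02 m/s); the robot touches nothing.
It fails at once if a thread cone is pushed more than 30 mm or knocked over (distance of any of cone_a, cone_b from where it was at the start of the episode above 0.03 m or angle between any of cone_a, cone_b's own z axis and vertical above 0.5 rad).
It fails at once if the clay bowl is pushed more than 25 mm or tipped (distance of clay_bowl from where it was at the start of the episode above 0.025 m or angle between clay_bowl's own z axis and vertical above 0.5 rad).
It fails at once if the woven ring is pushed more than 30 mm (distance of woven_ring from where it was at the start of the episode above 0.03 m).
It also fails if it takes over 72 s, if anything falls off the work surface, if the arm or the gripper's body presses on something with over 40 N, if the wrist force passes 120 N, or if a joint passes its speed limit or range.

## Robot

A 6-joint arm with a two-finger parallel gripper is mounted at the origin on the work surface. World frame = base frame: x ahead of the robot, y to its left, z up, the work surface at z = 0. Lengths are in m, angles in rad, forces in N, time in s.
With the tool pointing down it reaches from about 0.25 to 0.725 m from the base axis. Payload 4 kg.
Tool frame: the origin (TCP) lies on the centre line of the jaws, within the pads' length; the fingertips stand 22 mm ahead of it and the grasp point (between the pads) lies 3 mm ahead of it; z points along the fingers, y is the line along which they close (so a half turn about z gives the same grasp; the last joint's range is limited). The gripper opens to 85 mm and grips with 20 to 120 N. Pads are 22 mm wide; open, the fingers measure 114 mm over their backs; the gripper's body (76 mm by 85 mm) begins 54 mm behind the grasp point. The pads swing forward as they close: fully open they stand 13 mm farther back than shut.
Start: joints at [1.325, 0.241, 0.005, 1.335, 0, 1.571], TCP at [0.122, 0.485, 0.214] pointing down, gripper open.
Joint ranges: [-2.72, 2.72], [-1.05, 1.87], [-1.09, 1.28], [-1.99, 2.15], [-1.42, 1.44], [-3.14, 3.14]. Speed limits (rad/s): [2.79, 2.79, 3.14, 3.14, 3.14, 3.14].

## Interface

Orientations are given as a unit quaternion [x, y, z, w].
In Python, from workcell import bot gives the robot as it stands.
- The arm moves only by the shell command python3 -m inch 'ROWS'. ROWS is JSON, one flat list of numbers, 7 for each row, row after row: the shift along the world's x, y, z in mm, then the turn, a rotation vector about the world's x, y, z in rad, then the opening in per cent of the stroke, from 0 (shut) to 100 (fully open). A call has 1 to 8 rows; each row is the pose to reach, as a shift and turn from the pose commanded when the call began; what a row does not reach only later rows make up. A row lasts 1/12 s, in which the tool goes at most 41.7 mm and 7.16 degrees, less where a joint would pass 70% of its speed; a pose out of reach is approached as far as the arm can. A call with a gripper value outside its range is refused whole. The fingers move at their own pace and stop on an object; the grip force is fixed at half the most. Time passes only in rows, so rows that repeat a pose let the fingers close. It gives the time, the measured TCP pose, the force, the opening and the grip force at its end, in the units of the state.
- bot.get_obs(): the state, without advancing time (a new reading comes with each control period).
- bot.camera(name): name is "scene" or "top"; returns the picture (384x512x3 uint8, blue, green, red); there is no depth.
- bot.camera_info(name): a dict with "intrinsics" (3x3 intrinsics, pixels), "distortion" ([k1, k2, p1, p2, k3] as OpenCV has them; the pictures are not rectified), "camera_from_world" (4x4, takes a point from world to camera coordinates). Camera axes: x right, y down, z forward; pixel columns grow to the right and rows downward; lengths in m; the calibration is good to about 2 mm. A picture is of the moment at which its call begins. camera_info takes no time and is no camera call.
- bot.job_done(): hands the job in; it is judged then, once.
Trained networks look in the newest picture that a camera, given by its name, has taken for a name from the list of things; names that differ only in an ending like _2 or _b are one class to them, and where a whole thing is asked for, a point or a joint stands for the part that bears it (a point fixed in the world has none). Each returns a list of dicts, best first, with "confidence" (0 to 1); they miss things now and then, are a little off and sometimes report something else, mostly with a low value. They report only what shows in the picture. A call takes as long as a camera call.
- bot.silhouettes(camera, target): "mask" (384x512 bool, what is visible of it) and "uv" ([column, row] in pixels, amid what is visible of it).
- bot.spot_point(camera, target): "uv" ([column, row] in pixels: a listed point, or the origin of a listed thing).
The state is a dict: "clock": time; "joint_pos": joint angles; "joint_vel": joint speeds; "tau": joint torques, N m; "eef_pos": TCP position; "tool_rot": TCP orientation; "ft_force": force on the tool from outside, world axes, zero at the start; "ft_torque": the same for the moment, N m; "grip_width": finger opening in m; "grasp_force": force on a finger pad.
Only numpy, scipy, OpenCV 4.12 (cv2) and the standard library are available. Lean on these libraries where they do the work, as an engineer would, in place of code of your own. Each camera call takes 0.05 s, during which the arm holds its last target. There are 200 camera calls.

## Working session

There is one attempt and no reset: what is moved stays moved. The work goes in short steps, Python scripts to look and compute and a shell command to move; the robot and the scene stay as the last step left them, time stands still between calls to the robot, and variables do not carry over. Pictures are saved under pics/ and viewed, at most 10 in all, crops included, and the job is handed in when it is done.

```bash
mkdir -p pics; ls
cat > h.py <<'E'
import numpy as np, cv2
from workcell import bot
def ray(cam,uv):
    i=bot.camera_info(cam);K=np.array(i["intrinsics"]);D=np.array(i["distortion"]);T=np.array(i["camera_from_world"])
    p=cv2.undistortPoints(np.array([[uv]],float),K,D)[0,0]
    R=T[:3,:3];return -R.T@T[:3,3], R.T@np.array([p[0],p[1],1])
def at(cam,uv,z):
    o,d=ray(cam,uv);return (o+d*(z-o[2])/d[2])[:2]
def proj(cam,P):
    i=bot.camera_info(cam);K=np.array(i["intrinsics"]);D=np.array(i["distortion"]);T=np.array(i["camera_from_world"])
    return cv2.projectPoints(np.atleast_2d(np.array(P,float)),T[:3,:3],T[:3,3],K,D)[0][:,0]
def tri(uv1,uv2):
    (o1,d1),(o2,d2)=ray("scene",uv1),ray("top",uv2)
    d1/=np.linalg.norm(d1);d2/=np.linalg.norm(d2)
    s=np.linalg.lstsq(np.c_[d1,-d2],o2-o1,rcond=None)[0]
    a,b=o1+d1*s[0],o2+d2*s[1];return (a+b)/2,np.linalg.norm(a-b)
E
python3 - <<'E'
from h import *
np.set_printoptions(precision=4,suppress=True)
a=bot.camera("scene");b=bot.camera("top")
cv2.imwrite("pics/s0.png",a);cv2.imwrite("pics/t0.png",b)
Z={"key_hole":.145,"module_a":0,"module_b_edge":.145,"key":.012,"tool_block":0,"cone_a":0,"cone_b":0,"clay_bowl":0,"woven_ring":.145,"bore_floor":.012}
for n in Z:
  for c in("scene","top"):
    for r in bot.spot_point(c,n)[:2]: print(n,c,round(r["confidence"],2),np.round(r["uv"],1),at(c,r["uv"],Z[n]))
for c in("scene","top"): print(c, ray(c,(256,192)))
E
```

```text
pics
key_hole scene 0.96 [296.8 252.2] [0.514 0.183]
key_hole top 0.74 [157.6 222.9] [0.5061 0.1917]
module_a scene 0.62 [292.3 266.2] [0.5105 0.181 ]
module_a top 0.75 [175.2 225.2] [0.5047 0.1801]
module_b_edge scene 0.66 [305.8 272.1] [0.5061 0.2327]
module_b_edge top 0.74 [138.9 222. ] [0.5072 0.2308]
key scene 0.71 [233.7 155.8] [ 0.5932 -0.165 ]
key top 0.64 [318.7 195. ] [ 0.5864 -0.1756]
tool_block scene 0.68 [237.4 155.9] [ 0.5819 -0.1687]
tool_block top 0.59 [316.4 192.6] [ 0.5936 -0.1722]
cone_a scene 0.89 [182.9 168.6] [ 0.7427 -0.1632]
cone_a scene 0.84 [231.  276.4] [0.6721 0.1718]
cone_a top 0.76 [186.3 158.3] [0.6737 0.1591]
cone_b scene 0.89 [182.9 168.6] [ 0.7427 -0.1632]
cone_b scene 0.84 [231.  276.4] [0.6721 0.1718]
cone_b top 0.76 [186.3 158.3] [0.6737 0.1591]
clay_bowl scene 0.75 [271.5 145.3] [ 0.4771 -0.1812]
clay_bowl scene 0.27 [307.4 271.4] [0.4756 0.2034]
clay_bowl top 0.78 [319.7 236.7] [ 0.4825 -0.1806]
woven_ring scene 0.75 [270.7 219.3] [0.5534 0.0915]
woven_ring scene 0.37 [232.9 273.5] [0.6675 0.1989]
woven_ring top 0.75 [204.1 203.8] [0.5482 0.0959]
bore_floor scene 0.64 [295.1 269.2] [0.5072 0.1929]
bore_floor top 0.56 [170.9 223.5] [0.5084 0.1886]
scene (array([0.6793, 0.4222, 1.1107]), array([-0.1025, -0.3863, -0.9168]))
top (array([0.4876, 0.0169, 0.9362]), array([ 0.1106, -0.0378, -0.9932]))
```

Run:
```python
import cv2,numpy as np
a=cv2.imread("pics/t0.png");b=cv2.imread("pics/s0.png")
c=[cv2.resize(x,(400,300),interpolation=cv2.INTER_CUBIC) for x in(a[110:300,110:364],b[110:300,150:404])]
d=[cv2.resize(x,(400,300),interpolation=cv2.INTER_CUBIC) for x in(a[150:246,270:398],b[100:196,190:318])]
cv2.imwrite("pics/m0.png",np.vstack([np.hstack(c),np.hstack(d)]))
```

```text
(no output)
```

View pics/m0.png

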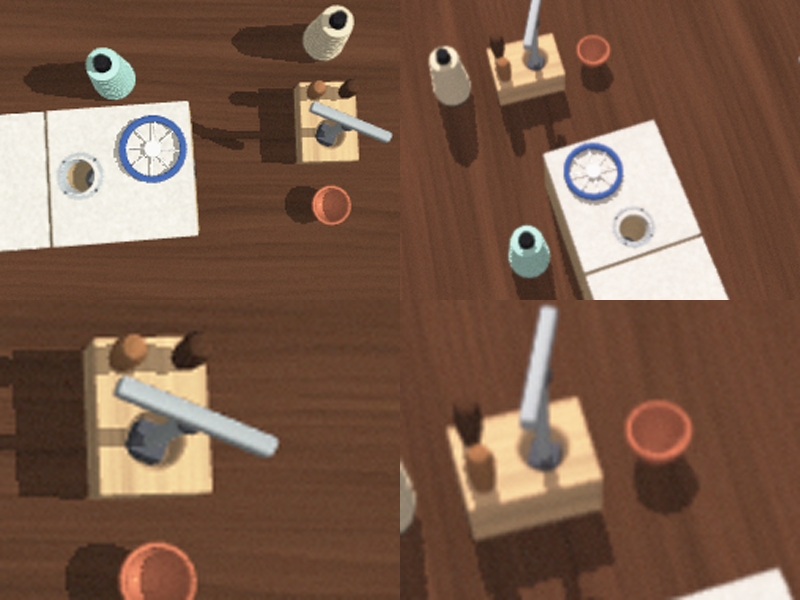

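The plinth (A right, B left) is in the middle-left of the top view, with the ferrule near (160,221). The key stands in the block with its bar running from (309,178) to (358,197). Next I fit the key and the modules.

```bash
cat >> h.py <<'E'
from scipy.optimize import minimize
def boxhull(cam,P,x,y,th,lo,hi):
    c,s=np.cos(th),np.sin(th)
    pts=[[x+c*a-s*b,y+s*a+c*b,z] for a in(lo[0],hi[0]) for b in(lo[1],hi[1]) for z in(lo[2],hi[2])]
    return cv2.convexHull(proj(cam,pts).astype(np.float32))
def raster(polys,S=4):
    m=np.zeros((384*S,512*S),np.uint8)
    for h in polys: cv2.fillConvexPoly(m,np.round((h+.5)*S-.5).astype(np.int32),255)
    return cv2.resize(m,(512,384),interpolation=cv2.INTER_AREA)/255.
def fitbar(masks,x0,z0):
    # masks {cam:mask}; bar+shank+socket model, key origin height z0
    def cost(p,per=False):
        x,y,th=p[0],p[1],p[2];t=0
        for c,m in masks.items():
            d=p[3:5] if c=="top" else -p[3:5]   # per-camera xy calibration shift
            X,Y=x+d[0],y+d[1]
            r=raster([boxhull(c,0,X,Y,th,(-.055,-.007,z0+.170),(.055,.007,z0+.186)),boxhull(c,0,X,Y,th,(-.006,-.006,z0+.06),(.006,.006,z0+.175))])
            t+=1-np.minimum(r,m).sum()/np.maximum(r,m).sum()
        return t+ (np.hypot(*p[3:5])/.02)**2
    best=None
    for th in x0[2]:
        s0=np.array([x0[0],x0[1],th,0,0]);sim=np.vstack([s0]+[s0+np.eye(5)[i]*d for i,d in enumerate([.006,.006,.1,.001,.001])])
        r=minimize(cost,s0,method="Nelder-Mead",options=dict(initial_simplex=sim,maxiter=250,xatol=1e-5,fatol=1e-5))
        if best is None or r.fun<best.fun:best=r
    return best
E
python3 - <<'E'
from h import *
np.set_printoptions(precision=4,suppress=True)
ims={c:bot.camera(c) for c in("scene","top")}
# bar ends
print("bar tri",tri((237,103.8),(309,178.5)),tri((231.3,136.8),(357.7,196.7)))
print("ends top",at("top",(309,178.5),.198),at("top",(357.7,196.7),.198)); print("ends sc",at("scene",(237,103.8),.198),at("scene",(231.3,136.8),.198))
M={}
for c in ims:
    r=bot.silhouettes(c,"key");print(c,[(round(q["confidence"],2),q["mask"].sum(),np.round(q["uv"])) for q in r]);M[c]=r[0]["mask"].astype(float)
r=fitbar(M,(.59,-.17,[-1.3,-1.7,-2.1,1.2]),.012);print("key",r.x,r.fun)
for c in ims:
    for n in("module_a","tool_block"):
        q=bot.silhouettes(c,n)[0];m=q["mask"].astype(np.uint8)
        print(c,n,m.sum(),q["confidence"])
        np.save(f"pics/{n}_{c}.npy",m)
        if n=="module_a":
            v=ims[c].min(2); w=((v>150)).astype(np.uint8)*255
            cv2.imwrite(f"pics/w_{c}.png",w)
    # ferrule: refined zoom
    u=proj(c,[[.508,.188,.145]])[0].astype(int)
    cv2.imwrite(f"pics/f_{c}.png",cv2.resize(ims[c][u[1]-28:u[1]+28,u[0]-37:u[0]+37],None,fx=5,fy=5,interpolation=cv2.INTER_CUBIC));print("crop0",u-[37,28])
a=[cv2.resize(cv2.imread(f"pics/f_{c}.png"),(370,280)) for c in ims];cv2.imwrite("pics/f.png",np.hstack(a))
o=bot.get_obs();print(o["clock"],o["eef_pos"],o["tool_rot"],o["joint_pos"])
E
```

```text
bar tri (array([ 0.582 , -0.0917,  0.3612]), np.float64(0.016339644260533675)) (array([ 0.5865, -0.3039, -0.1022]), np.float64(0.023178550717514654))
ends top [ 0.5994 -0.1173] [ 0.5647 -0.2163]
ends sc [ 0.5691 -0.2096] [ 0.6027 -0.1181]
scene [(0.84, np.int64(389), array([235., 131.]))]
top [(0.66, np.int64(596), array([325., 189.])), (0.52, np.int64(12669), array([155., 227.]))]Traceback (most recent call last):
  File "<stdin>", line 10, in <module>
  File "h.py", line 39, in fitbar
    r=minimize(cost,s0,method="Nelder-Mead",options=dict(initial_simplex=sim,maxiter=250,xatol=1e-5,fatol=1e-5))
    res = _minimize_neldermead(fun, x0, args, callback, bounds=bounds,
                               **options)
    fxr = func(xr)
    fx = function(np.copy(x), *(wrapper_args + args))
  File "h.py", line 33, in cost
    r=raster([boxhull(c,0,X,Y,th,(-.055,-.007,z0+.170),(.055,.007,z0+.186)),boxhull(c,0,X,Y,th,(-.006,-.006,z0+.06),(.006,.006,z0+.175))])
                                                                            ~~~~~~~^^^^^^^^^^^^^^^^^^^^^^^^^^^^^^^^^^^^^^^^^^^^^^^^^^^^^
  File "h.py", line 21, in boxhull
    return cv2.convexHull(proj(cam,pts).astype(np.float32))
                          ~~~~^^^^^^^^^
  File "h.py", line 10, in proj
    i=bot.camera_info(cam);K=np.array(i["intrinsics"]);D=np.array(i["distortion"]);T=np.array(i["camera_from_world"])
ValueError: time passes only in moves, steps and waits
```

```bash
sed -i 's/bot\.camera_info(cam)/INFO[cam]/; s/^from workcell import bot/from workcell import bot\nINFO={c:bot.camera_info(c) for c in("scene","top")}/' h.py
cat > fit.py <<'E'
from h import *
np.set_printoptions(precision=4,suppress=True)
ims={c:bot.camera(c) for c in("scene","top")}
M={}
for c in ims:
    r=bot.silhouettes(c,"key");M[c]=r[0]["mask"].astype(float)
r=fitbar(M,(.584,-.166,[1.23]),.012);print("key",r.x,r.fun)
# module top outline: white pixels
P={}
for c in ims:
    w=(ims[c].min(2)>140).astype(np.uint8)
    n,l,s,_=cv2.connectedComponentsWithStats(w);print(c,s[1:][s[1:,4]>300].tolist())
    q=bot.silhouettes(c,"tool_block")[0];np.save(f"pics/tb_{c}.npy",q["mask"])
    u=proj(c,[[.508,.188,.145]])[0].astype(int)
    P[c]=cv2.resize(ims[c][u[1]-28:u[1]+28,u[0]-37:u[0]+37],(370,280),interpolation=cv2.INTER_CUBIC);print("crop0",u-[37,28])
cv2.imwrite("pics/f.png",np.hstack(list(P.values())))
o=bot.get_obs();print(o["clock"],o["eef_pos"],o["tool_rot"],o["joint_pos"])
E
python3 fit.py
```

```text
key [ 0.5841 -0.165   1.2191 -0.     -0.    ] 1.3019850233200245
scene [[433, 0, 45, 20, 657], [174, 10, 21, 39, 566], [452, 89, 60, 48, 793], [216, 102, 24, 62, 476], [404, 137, 81, 66, 1848], [241, 186, 100, 97, 4735], [257, 205, 31, 28, 663], [268, 260, 94, 77, 4421], [426, 365, 74, 19, 1342]]
crop0 [262 225]
top [[39, 56, 48, 39, 616], [165, 140, 31, 32, 442], [301, 171, 58, 29, 610], [140, 174, 96, 92, 6184], [81, 181, 61, 90, 5037], [190, 187, 34, 35, 894], [0, 222, 15, 28, 375], [0, 316, 36, 68, 1696]]
crop0 [122 194]
1.6 [0.1217 0.485  0.2143] [ 0.1226  0.9925 -0.     -0.    ] [1.325  0.2406 0.005  1.3352 0.     1.5708]
```

View pics/f.png

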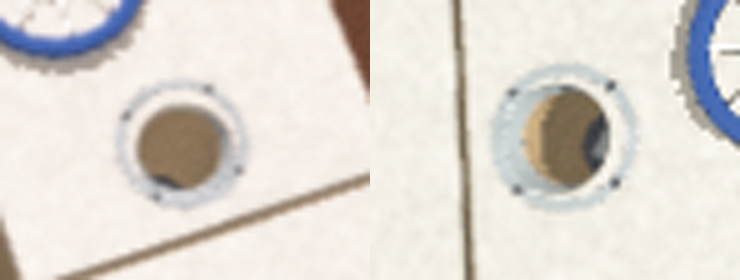

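```bash
cat > fit2.py <<'E'
from h import *
np.set_printoptions(precision=4,suppress=True)
M={}
for c in("scene","top"):
    bot.camera(c);r=[q for q in bot.silhouettes(c,"key") if q["mask"].sum()<2000];M[c]=r[0]["mask"].astype(float)
print("both",(r:=fitbar(M,(.584,-.166,[1.23]),.012)).x,r.fun)
for c in M: r=fitbar({c:M[c]},(.584,-.166,[1.23]),.012);print(c,r.x,r.fun)
E
python3 fit2.py
python3 - <<'E'
from h import *
a=at("scene",(298.5,253.5),.146);b=at("top",(160.7,221.5),.146);print(a,b,(a+b)/2)
from scipy.spatial.transform import Rotation as R
print(R.from_quat(bot.get_obs()["tool_rot"]).as_matrix())
E
```

```text
both [ 0.585  -0.1659  1.2083 -0.0003  0.0005] 0.5668220671113267
scene [ 0.588  -0.1585  1.2342 -0.     -0.0003] 0.2526815103837876
top [ 0.5843 -0.1663  1.1939  0.     -0.    ] 0.2479139516387253
[0.51115498 0.18711098] [0.50916223 0.18514788] [0.5101586  0.18612943]
[[-9.69952714e-01  2.43293508e-01 -4.76258209e-05]
 [ 2.43293510e-01  9.69952713e-01 -4.24826021e-05]
 [ 3.58590529e-05 -5.27931683e-05 -9.99999998e-01]]
```

```bash
python3 -m inch '[30,-42,60,0,0,0.12,100, 190,-267,66,0,0,0.9,100, 190,-267,66,0,0,0.9,100, 190,-267,66,0,0,0.9,100, 190,-267,66,0,0,0.9,100, 190,-267,66,0,0,0.9,100, 190,-267,66,0,0,0.9,100, 190,-267,66,0,0,0.9,100]'
```

```text
clock: 2.47
eef_pos: [0.2827, 0.2597, 0.2748]
tool_rot: [-0.308, 0.951, 0.0, 0.0]
ft_force: [0.8, 0.4, -0.4]
grip_width: 0.0852
grasp_force: 0.0
```

```bash
for i in 1; do python3 -m inch '[300,-420,0,0,0,0.58,100, 300,-420,0,0,0,0.58,100, 300,-420,0,0,0,0.58,100, 300,-420,0,0,0,0.58,100, 300,-420,0,0,0,0.58,100, 300,-420,0,0,0,0.58,100, 300,-420,0,0,0,0.58,100, 300,-420,0,0,0,0.58,100]'; done; python3 -c "
from workcell import bot;print(bot.get_obs()['joint_pos'])"
```

```text
clock: 3.13
eef_pos: [0.4522, 0.0241, 0.2747]
tool_rot: [-0.566, 0.825, -0.0, 0.0]
ft_force: [0.0, 1.2, 0.2]
grip_width: 0.0853
grasp_force: 0.0
[ 5.32011443e-02  1.26821884e-01  2.07650213e-02  1.46383512e+00
  1.53843096e-04 -1.14891628e+00]
```

```bash
python3 -m inch '[128,-184,0,0,0,0.012,100, 128,-184,0,0,0,0.012,100, 128,-184,0,0,0,0.012,100, 128,-184,0,0,0,0.012,100, 128,-184,0,0,0,0.012,100, 128,-184,0,0,0,0.012,100, 128,-184,0,0,0,0.012,100]'
```

```text
clock: 3.72
eef_pos: [0.5807, -0.1618, 0.2724]
tool_rot: [-0.568, 0.823, 0.0, -0.001]
ft_force: [-0.2, 1.2, -0.6]
grip_width: 0.0852
grasp_force: 0.0
```

```bash
python3 -m inch '[4,-4,-30,0,0,0.006,100, 4,-4,-60,0,0,0.006,100, 4,-4,-79,0,0,0.006,100, 4,-4,-79,0,0,0.006,100]'
python3 - <<'E'
from h import *
P=[]
for c in("scene","top"):
    im=bot.camera(c);u=proj(c,[[.585,-.166,.19]])[0].astype(int);x,y=max(u[0]-50,0),max(u[1]-50,0)
    P.append(cv2.resize(im[y:y+100,x:x+100],(400,400),interpolation=cv2.INTER_CUBIC))
cv2.imwrite("pics/g1.png",np.hstack(P))
E
```

```text
clock: 4.05
eef_pos: [0.5799, -0.1603, 0.1903]
tool_rot: [-0.573, 0.819, 0.004, -0.003]
ft_force: [-1.0, 0.6, -1.2]
grip_width: 0.0853
grasp_force: 0.0
```

View pics/g1.png

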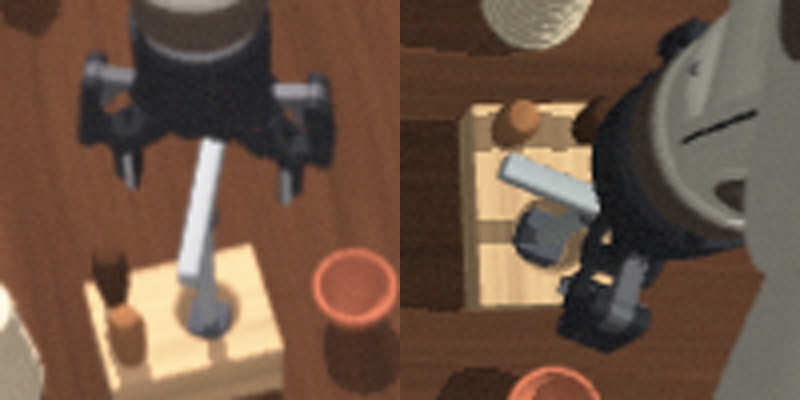

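Gripper straddles the bar, with the fingers either side of it in the scene view. I settle and check the pose before closing.

```bash
python3 -m inch '[0,0,0,0,0,0,100,0,0,0,0,0,0,100,0,0,0,0,0,0,100]'
```

```text
clock: 4.4
eef_pos: [0.5844, -0.1621, 0.1975]
tool_rot: [-0.573, 0.82, -0.001, 0.001]
ft_force: [0.1, 0.4, 0.0]
grip_width: 0.0855
grasp_force: 0.0
```

```bash
python3 -m inch '[0,-3,-5,0,0,0,100,0,-3,-5,0,0,0,40,0,-3,-5,0,0,0,0,0,-3,-5,0,0,0,0,0,-3,-5,0,0,0,0,0,-3,-5,0,0,0,0,0,-3,-5,0,0,0,0,0,-3,-5,0,0,0,0]'
```

```text
clock: 5.07
eef_pos: [0.5834, -0.165, 0.1904]
tool_rot: [-0.573, 0.82, -0.0, 0.0]
ft_force: [0.6, -0.8, -0.1]
grip_width: 0.0007
grasp_force: 0.0
```

The fingers shut on nothing, so I look again.

Run:
```python
from h import *
P=[]
o=bot.get_obs()["eef_pos"]
for c in("scene","top"):
    im=bot.camera(c);u=proj(c,[[.585,-.166,.19]])[0].astype(int);x,y=max(u[0]-50,0),max(u[1]-50,0)
    b=cv2.resize(im[y:y+100,x:x+100],(400,400),interpolation=cv2.INTER_CUBIC)
    t=proj(c,[[o[0],o[1],o[2]-.022]])[0];print(c,t,x,y);cv2.circle(b,tuple(int(v) for v in (t-[x,y]+.5)*4),4,(0,255,0),1)
    for q in [(.5994,-.1173,.198),(.5647,-.2163,.198)]:cv2.circle(b,tuple(int(v) for v in (proj(c,[q])[0]-[x,y]+.5)*4),4,(0,0,255),1)
    P.append(b)
cv2.imwrite("pics/g2.png",np.hstack(P))
```

```text
scene [235.44044918 125.7959515 ] 184 70
top [329.10043675 188.66684634] 282 136
```

View pics/g2.png

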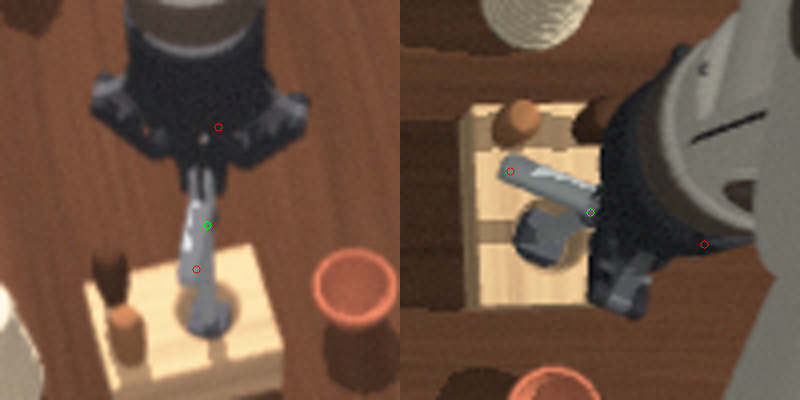

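Run:
```python
from h import *
o=bot.get_obs()["eef_pos"]
P=[]
for c in("scene","top"):
    im=bot.camera(c);x,y=(210,90) if c=="scene" else (295,165)
    b=cv2.resize(im[y:y+60,x:x+50],(400,480),interpolation=cv2.INTER_CUBIC);P.append(b)
    for z in(.168,.187,.198,.241): print(c,z,(proj(c,[[o[0],o[1],z]])[0]-[x,y]+.5)*8)
cv2.imwrite("pics/g3.png",np.hstack(P))
```

```text
scene 0.168 [207.64572092 291.05496485]
scene 0.187 [205.87095066 258.44657148]
scene 0.198 [204.81919782 239.10025981]
scene 0.241 [200.52769445 159.98790068]
top 0.168 [276.41714012 193.61772929]
top 0.187 [293.79533817 184.78677589]
top 0.198 [304.2523291  179.47240115]
top 0.241 [348.19711621 157.13481685]
```

View pics/g3.png

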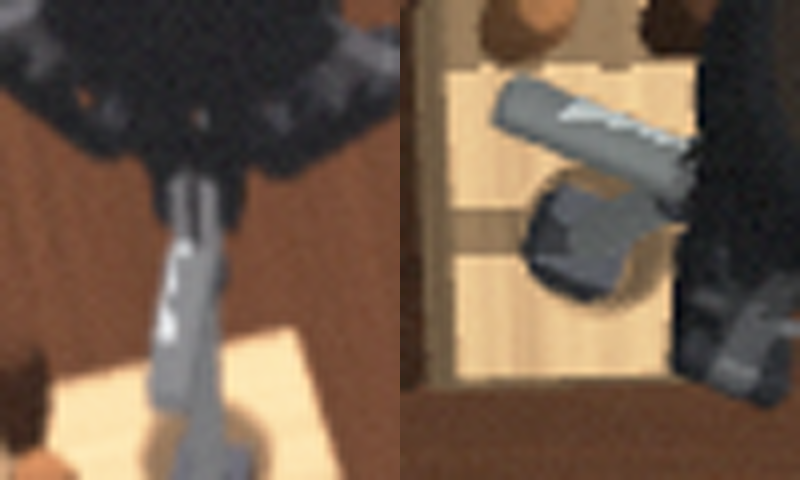

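The closed fingertips show at about (195,245) in the scene crop. That is in front of the bar at bar-top height, so they sit above the bar rather than around it. I read the state and feel gently downward.

```bash
python3 -c "
from workcell import bot;o=bot.get_obs();print(o['clock'],o['eef_pos'],o['joint_pos'],o['ft_force'],o['grip_width'],o['tau'])"; python3 -m inch '[0,0,-1,0,0,0,0,0,0,-2,0,0,0,0,0,0,-3,0,0,0,0,0,0,-3,0,0,0,0]'
```

```text
5.2667 [ 0.58338546 -0.1650241   0.19038721] [-2.75670962e-01  4.64508062e-01  2.65740862e-01  1.37199727e+00
 -1.03457572e-07 -1.49557207e+00] [-0.43263237 -0.11242387  0.10030609] 0.0001287026137540714 [-2.05930373e-03 -4.79179502e+01  2.54558837e+01  1.14538958e-03
 -1.39959202e-04  2.92525897e-05]
clock: 5.6
eef_pos: [0.5832, -0.165, 0.187]
tool_rot: [-0.573, 0.82, 0.0, -0.0]
ft_force: [0.3, 0.8, -0.7]
grip_width: 0.0002
grasp_force: 0.0
```

```bash
python3 -m inch '[0,0,-1,0,0,0,0,0,0,-2,0,0,0,0,0,0,-3,0,0,0,0,0,0,-4,0,0,0,0,0,0,-5,0,0,0,0,0,0,-5,0,0,0,0]'
python3 - <<'E'
from h import *
P=[]
for c in("scene","top"):
    im=bot.camera(c);x,y=(210,70) if c=="scene" else (295,165)
    P.append(cv2.resize(im[y:y+70,x:x+50],(400,560),interpolation=cv2.INTER_CUBIC))
o=bot.get_obs();print(o["eef_pos"],o["ft_force"],o["grip_width"])
for c,(x,y) in dict(scene=(210,70),top=(295,165)).items():
  for d in (-.022,0,.05): print(c,d,(proj(c,[o["eef_pos"]+np.array([0,0,d])])[0]-[x,y]+.5)*8)
cv2.imwrite("pics/g4.png",np.hstack(P))
E
```

```text
clock: 6.1
eef_pos: [0.5832, -0.165, 0.1821]
tool_rot: [-0.573, 0.82, 0.0, -0.0]
ft_force: [-0.0, 0.2, -0.4]
grip_width: -0.0002
grasp_force: 0.0
[ 0.58334403 -0.16502375  0.18232029] [ 0.04939638 -0.15393928 -0.26663649] 0.00016343689811064137
scene -0.022 [208.4826403  463.92599649]
scene 0 [206.44961642 426.54449062]
scene 0.05 [201.56041529 336.39229221]
top -0.022 [269.62958328 197.233124  ]
top 0 [289.43883534 187.17192132]
top 0.05 [338.91187176 162.03821677]
```

View pics/g4.png

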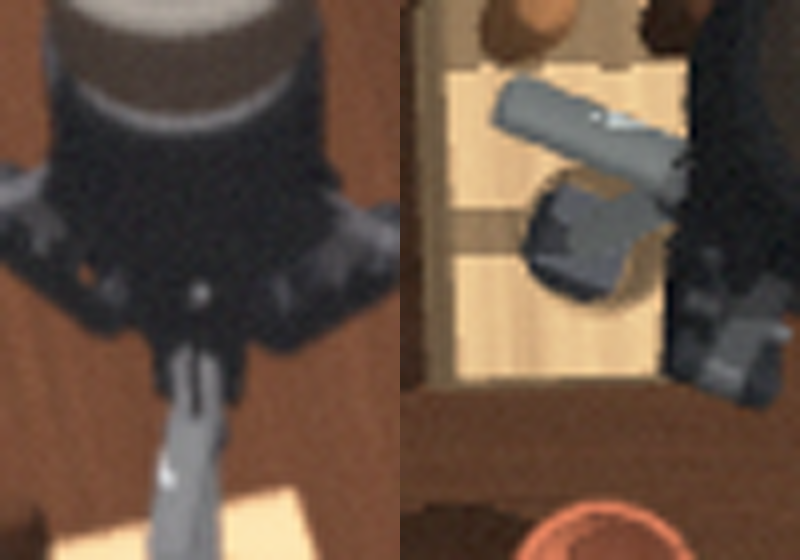

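```bash
python3 -m inch '[0,0,0,0,0,0,100,0,0,0,0,0,0,100,0,0,0,0,0,0,100,0,0,-4,0,0,0,100,0,0,-8,0,0,0,100,0,0,-12,0,0,0,100,0,0,-16,0,0,0,100,0,0,-20,0,0,0,100]' &&  python3 -m inch '[0,0,0,0,0,0,0,0,0,0,0,0,0,0,0,0,0,0,0,0,0,0,0,0,0,0,0,0,0,0,0,0,0,0,0,0,0,0,0,0,0,0]'
```

```text
clock: 6.87
eef_pos: [0.5832, -0.165, 0.1617]
tool_rot: [-0.573, 0.82, 0.0, -0.0]
ft_force: [-0.3, -1.0, -0.1]
grip_width: 0.0853
grasp_force: 0.0
clock: 7.37
eef_pos: [0.5839, -0.1652, 0.1631]
tool_rot: [-0.573, 0.82, -0.001, 0.0]
ft_force: [1.2, 0.0, 0.5]
grip_width: 0.0161
grasp_force: 58.7
```

Run:
```python
from h import *
P=[]
for c in("scene","top"):
    im=bot.camera(c);x,y=(205,70) if c=="scene" else (290,150)
    P.append(cv2.resize(im[y:y+100,x:x+66],(396,600),interpolation=cv2.INTER_CUBIC))
o=bot.get_obs();print(o["eef_pos"],o["ft_force"],o["ft_torque"],o["grip_width"])
for c,(x,y) in dict(scene=(205,70),top=(290,150)).items():
  for d in (-.022,0,.05): print(c,d,(proj(c,[o["eef_pos"]+np.array([0,0,d])])[0]-[x,y]+.5)*6)
cv2.imwrite("pics/g5.png",np.hstack(P))
```

```text
[ 0.58380814 -0.16516564  0.16306136] [-0.40664814  0.71916104  2.82461966] [-0.02251801 -0.01728899  0.01993269] 0.016065226379503382
scene -0.022 [186.53781014 371.61555001]
scene 0 [185.03744863 344.43358603]
scene 0.05 [181.43169157 278.93140469]
top -0.022 [220.25585456 242.92631506]
top 0 [234.42232909 235.70213948]
top 0.05 [269.72116759 217.697374  ]
```

View pics/g5.png

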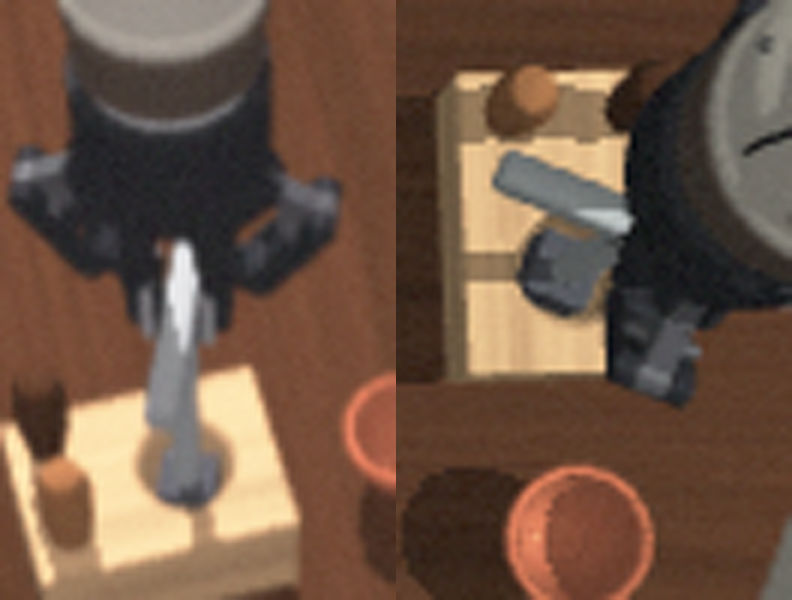

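The pads now straddle the bar and hold it (58 N). The visible tip height shows the usable grasp is at eef z 0.163 with the key seated, so key z = eef z − 0.151. I lift it.

```bash
python3 -m inch '[0,0,5,0,0,0,0,0,0,15,0,0,0,0,0,0,35,0,0,0,0,0,0,60,0,0,0,0,0,0,90,0,0,0,0,0,0,120,0,0,0,0,0,0,145,0,0,0,0,0,0,163,0,0,0,0]' &&  python3 -m inch '[0,0,0,0,0,0,0,0,0,0,0,0,0,0]'
```

```text
clock: 8.13
eef_pos: [0.5834, -0.1651, 0.3285]
tool_rot: [-0.573, 0.82, -0.001, 0.001]
ft_force: [0.8, -0.5, -3.7]
grip_width: 0.0159
grasp_force: 59.0
clock: 8.3
eef_pos: [0.5838, -0.1651, 0.326]
tool_rot: [-0.573, 0.82, -0.001, 0.001]
ft_force: [-0.2, -0.1, -5.3]
grip_width: 0.0161
grasp_force: 58.9
```

```bash
python3 -c "
from workcell import bot;o=bot.get_obs();print(o['clock'],o['eef_pos'],o['joint_pos'],o['ft_force'],o['ft_torque'],o['grip_width'])"
```

```text
8.3 [ 0.58379037 -0.1651468   0.32598688] [-2.75692444e-01  4.62274301e-01  6.10362938e-01  1.71708454e+00
  1.60528529e-05 -1.49556515e+00] [-0.17957765 -0.13972528 -5.34815758] [ 0.00304974 -0.02600936 -0.0195514 ] 0.01608241101019576
```

```bash
python3 -m inch '[-3,15,0,0,0,0,0,-9,45,0,0,0,0,0,-17,80,0,0,0,0,0,-25,116,0,0,0,0,0,-33,152,0,0,0,0,0,-40,188,0,0,0,0,0,-48,224,0,0,0,0,0,-56,260,0,0,0,0,0]' &&  python3 -m inch '[-7,35,0,0,0,0,0,-13,65,0,0,0,0,0,-17,82,0,0,0,0,0,-19,92,0,0,0,0,0,-19,92,0,0,0,0,0,-19,92,0,0,0,0,0]'
python3 - <<'E'
from h import *
np.set_printoptions(precision=4,suppress=True)
o=bot.get_obs();print(o["eef_pos"],o["joint_pos"],o["ft_force"])
P=[];e=o["eef_pos"]
for c in("scene","top"):
    im=bot.camera(c);u=proj(c,[[e[0],e[1],.18]])[0].astype(int);x,y=u-40
    b=cv2.resize(im[y:y+80,x:x+80],(400,400),interpolation=cv2.INTER_CUBIC)
    print(c,x,y,[(proj(c,[[e[0],e[1],z]])[0]-[x,y]+.5)*5 for z in(.175,.193)])
    P.append(b)
    for r in bot.spot_point(c,"key")[:1]:print("key",r["confidence"],at(c,r["uv"],e[2]-.151))
cv2.imwrite("pics/h1.png",np.hstack(P))
E
```

```text
clock: 8.97
eef_pos: [0.5255, 0.0963, 0.3228]
tool_rot: [-0.573, 0.82, 0.001, -0.002]
ft_force: [0.5, -0.3, -4.3]
grip_width: 0.0159
grasp_force: 59.1
clock: 9.47
eef_pos: [0.5079, 0.1864, 0.324]
tool_rot: [-0.573, 0.82, -0.0, -0.002]
ft_force: [0.4, 0.1, -3.0]
grip_width: 0.016
grasp_force: 59.1
[0.5079 0.1864 0.324 ] [ 0.3523  0.3141  0.3858  1.6453 -0.001  -0.8681] [ 0.3647  0.144  -3.0315]
scene 261 208 [array([203.3022, 209.5057]), array([207.8212, 198.165 ])]
key 0.81 [0.5109 0.1875]
top 116 181 [array([207.5029, 205.7085]), array([197.3338, 204.2754])]
key 0.63 [0.5084 0.1808]
```

View pics/h1.png

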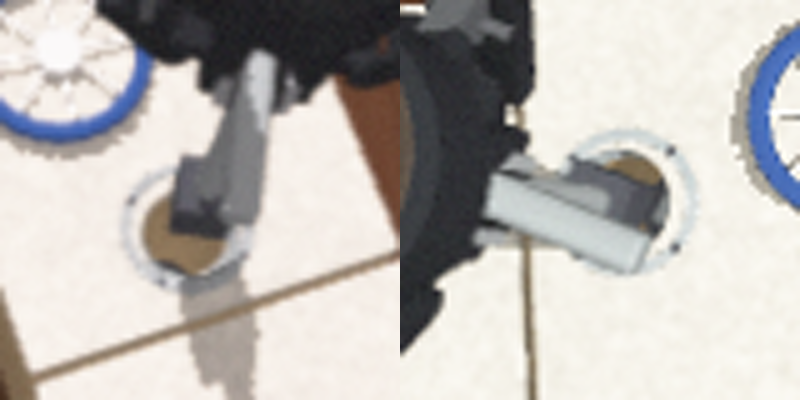

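```bash
python3 -m inch '[1,0,-12,0,0,0,0,1,0,-24,0,0,0,0,1,0,-28,0,0,0,0,1,0,-31,0,0,0,0,1,0,-34,0,0,0,0,1,0,-37,0,0,0,0,1,0,-40,0,0,0,0,1,0,-40,0,0,0,0]'; python3 -c "
from workcell import bot;o=bot.get_obs();print(o['eef_pos'],o['ft_force'],o['ft_torque'])"
```

```text
clock: 10.33
eef_pos: [0.5093, 0.1869, 0.285]
tool_rot: [-0.573, 0.82, 0.0, -0.0]
ft_force: [0.1, -1.2, -4.4]
grip_width: 0.0156
grasp_force: 59.0
[0.50929997 0.18686402 0.28504733] [ 0.08198533 -1.22702925 -4.3836039 ] [-0.0139825  -0.0543654   0.01214428]
```

```bash
python3 -m inch '[0,0,-6,0,0,0,0,0,0,-12,0,0,0,0,0,0,-20,0,0,0,0,0,0,-30,0,0,0,0,0,0,-30,0,0,0,0]' && python3 -c "
from workcell import bot;o=bot.get_obs();print(o['ft_torque'])"
```

```text
clock: 10.75
eef_pos: [0.5081, 0.1865, 0.2526]
tool_rot: [-0.573, 0.82, 0.001, -0.002]
ft_force: [-0.6, -0.5, -5.4]
grip_width: 0.0159
grasp_force: 59.0
[-0.05248049  0.04426427  0.03122559]
```

```bash
python3 -m inch '[0,0,-12,0,0,0,0,0,0,-26,0,0,0,0,0,0,-40,0,0,0,0,0,0,-52,0,0,0,0,0,0,-60,0,0,0,0,0,0,-65,0,0,0,0,0,0,-65,0,0,0,0]'
```

```text
clock: 11.33
eef_pos: [0.5087, 0.1868, 0.1893]
tool_rot: [-0.573, 0.82, 0.0, -0.001]
ft_force: [-0.2, -0.5, -4.4]
grip_width: 0.0158
grasp_force: 59.0
```

```bash
python3 -m inch '[0,0,-2,0,0,0,0,0,0,-4,0,0,0,0,0,0,-6,0,0,0,0,0,0,-7,0,0,0,0,0,0,-8,0,0,0,0,0,0,-9,0,0,0,0,0,0,-9,0,0,0,0]'
```

```text
clock: 11.92
eef_pos: [0.5093, 0.1869, 0.1812]
tool_rot: [-0.573, 0.82, 0.0, -0.0]
ft_force: [0.1, -0.3, -3.5]
grip_width: 0.0162
grasp_force: 59.0
```

Key z ≈ 0.030, still free. I feel downward.

```bash
python3 -m inch '[0,0,-1,0,0,0,0,0,0,-2,0,0,0,0,0,0,-3,0,0,0,0,0,0,-4,0,0,0,0,0,0,-4,0,0,0,0]'
```

```text
clock: 12.33
eef_pos: [0.5092, 0.1869, 0.1771]
tool_rot: [-0.573, 0.82, 0.0, -0.0]
ft_force: [-0.3, -0.7, -4.5]
grip_width: 0.0157
grasp_force: 59.1
```

```bash
python3 -m inch '[0,0,-1,0,0,0,0,0,0,-2,0,0,0,0,0,0,-3,0,0,0,0,0,0,-3,0,0,0,0]'
```

```text
clock: 12.67
eef_pos: [0.5093, 0.1869, 0.1741]
tool_rot: [-0.573, 0.82, 0.0, -0.0]
ft_force: [-0.1, -0.6, -4.6]
grip_width: 0.0158
grasp_force: 59.1
```

```bash
python3 -m inch '[0,0,-1,0,0,0,0,0,0,-2,0,0,0,0,0,0,-3,0,0,0,0,0,0,-3,0,0,0,0]'
```

```text
clock: 13.0
eef_pos: [0.5092, 0.1869, 0.1711]
tool_rot: [-0.573, 0.82, 0.0, -0.0]
ft_force: [-0.8, -0.3, -4.4]
grip_width: 0.0161
grasp_force: 59.1
```

```bash
python3 -m inch '[0,0,-1,0,0,0,0,0,0,-2,0,0,0,0,0,0,-3,0,0,0,0,0,0,-4,0,0,0,0,0,0,-5,0,0,0,0,0,0,-5,0,0,0,0]'
```

```text
clock: 13.5
eef_pos: [0.5093, 0.1869, 0.1661]
tool_rot: [-0.573, 0.82, -0.0, -0.0]
ft_force: [0.1, -0.1, -3.5]
grip_width: 0.0159
grasp_force: 59.1
```

```bash
python3 -m inch '[0,0,-1,0,0,0,0,0,0,-2,0,0,0,0,0,0,-3,0,0,0,0,0,0,-3,0,0,0,0]'
```

```text
clock: 13.83
eef_pos: [0.5094, 0.187, 0.1633]
tool_rot: [-0.573, 0.82, -0.0, -0.0]
ft_force: [-0.0, -0.5, -3.5]
grip_width: 0.0162
grasp_force: 59.1
```

```bash
python3 -m inch '[0,0,-0.5,0,0,0,0,0,0,-1,0,0,0,0,0,0,-1.5,0,0,0,0,0,0,-1.5,0,0,0,0]'
```

```text
clock: 14.17
eef_pos: [0.5102, 0.1872, 0.1631]
tool_rot: [-0.573, 0.82, -0.0, 0.001]
ft_force: [-0.5, -0.4, 3.2]
grip_width: 0.0159
grasp_force: 60.3
```

Contact came exactly at floor height (eef 0.163), so the socket already dropped over the stem. I turn clockwise and watch the torque.

```bash
python3 -m inch '[0,0,0.5,0,0,-0.05,0,0,0,1,0,0,-0.12,0,0,0,1,0,0,-0.2,0,0,0,1,0,0,-0.28,0,0,0,1,0,0,-0.36,0,0,0,1,0,0,-0.44,0,0,0,1,0,0,-0.5,0,0,0,1,0,0,-0.5,0]';python3 -c "
from workcell import bot;o=bot.get_obs();print(o['ft_torque'],o['joint_pos'])"
```

```text
clock: 14.83
eef_pos: [0.5097, 0.1871, 0.1631]
tool_rot: [-0.352, 0.936, -0.0, 0.0]
ft_force: [0.9, 0.4, -0.3]
grip_width: 0.0161
grasp_force: 59.8
[-0.01308839 -0.05801712  0.05584791] [ 3.51860114e-01  3.50951045e-01  2.19001821e-02  1.24085556e+00
 -7.85548872e-05 -3.67536499e-01]
```

```bash
python3 -m inch '[0,0,0,0,0,-0.1,0,0,0,0,0,0,-0.2,0,0,0,0,0,0,-0.3,0,0,0,0,0,0,-0.4,0,0,0,0,0,0,-0.5,0,0,0,0,0,0,-0.6,0]';python3 -c "
from workcell import bot;o=bot.get_obs();print(o['ft_torque'],o['joint_pos'][5])
from h import *
import numpy as np
P=[]
for c in('scene','top'):
    im=bot.camera(c);x,y=(250,225) if c=='scene' else (100,175)
    P.append(cv2.resize(im[y:y+80,x:x+80],(400,400),interpolation=cv2.INTER_CUBIC))
cv2.imwrite('pics/k1.png',np.hstack(P))"
```

```text
clock: 15.33
eef_pos: [0.5098, 0.1874, 0.1631]
tool_rot: [-0.059, 0.998, 0.0, 0.001]
ft_force: [0.3, 0.0, -0.1]
grip_width: 0.0158
grasp_force: 59.7
[ 0.16377258 -0.11855865  0.24023194] 0.23452124761789445
```

View pics/k1.png

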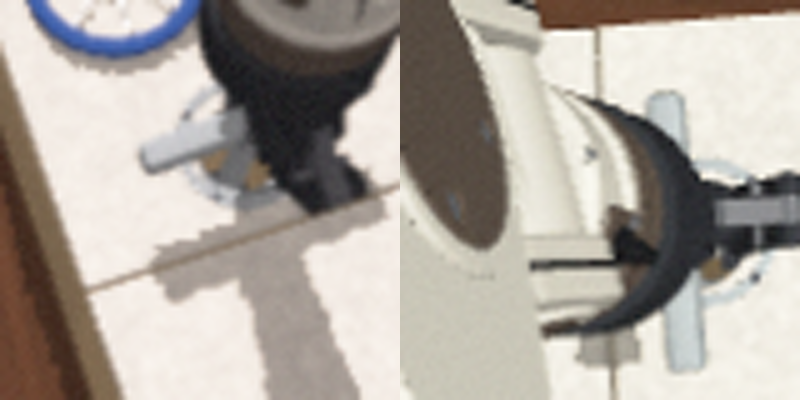

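Torque is now 0.24 N m and the gap line is thinner, so the stem is turning. Continuing.

```bash
python3 -m inch '[0,0,0,0,0,-0.08,0,0,0,0,0,0,-0.16,0,0,0,0,0,0,-0.24,0,0,0,0,0,0,-0.32,0]';python3 -c "
from workcell import bot;o=bot.get_obs();print(o['ft_torque'],o['joint_pos'][5])"
```

```text
clock: 15.77
eef_pos: [0.5098, 0.1873, 0.1631]
tool_rot: [0.1, 0.995, 0.0, 0.0]
ft_force: [0.6, -0.2, -0.8]
grip_width: 0.0159
grasp_force: 59.7
[ 0.1837798  -0.23403338  0.28629208] 0.5514019827704401
```

```bash
python3 -m inch '[0,0,0,0,0,-0.07,0,0,0,0,0,0,-0.14,0,0,0,0,0,0,-0.21,0,0,0,0,0,0,-0.28,0]';python3 -c "
from workcell import bot;o=bot.get_obs();print(o['ft_torque'],o['joint_pos'][5])"
```

```text
clock: 16.1
eef_pos: [0.5099, 0.1873, 0.1631]
tool_rot: [0.237, 0.971, 0.0, 0.0]
ft_force: [1.0, 0.1, 0.4]
grip_width: 0.0161
grasp_force: 59.7
[ 0.19794458 -0.32777765  0.25203228] 0.830914127758225
```

Turned about 97° so far, with torque steady. I go on in smaller calls.

```bash
python3 -m inch '[0,0,0,0,0,-0.06,0,0,0,0,0,0,-0.12,0,0,0,0,0,0,-0.18,0]';python3 -c "
from workcell import bot;o=bot.get_obs();print(o['ft_torque'],o['joint_pos'][5])"
```

```text
clock: 16.35
eef_pos: [0.51, 0.1873, 0.1631]
tool_rot: [0.323, 0.946, 0.001, 0.001]
ft_force: [0.6, 0.5, -0.3]
grip_width: 0.0159
grasp_force: 59.7
[ 0.16526414 -0.36194395  0.22961019] 1.0104374543826524
```

```bash
python3 -m inch '[0,0,0,0,0,-0.06,0,0,0,0,0,0,-0.12,0]';python3 -c "
from workcell import bot;o=bot.get_obs();print(o['ft_torque'],o['joint_pos'][5])"
```

```text
clock: 16.52
eef_pos: [0.51, 0.1873, 0.1631]
tool_rot: [0.38, 0.925, 0.001, 0.001]
ft_force: [1.3, 0.1, -0.6]
grip_width: 0.0156
grasp_force: 59.7
[ 0.17853264 -0.35248061  0.23506804] 1.1304142995108224
```

```bash
python3 -m inch '[0,0,0,0,0,-0.06,0,0,0,0,0,0,-0.12,0]';python3 -c "
from workcell import bot;o=bot.get_obs();print(o['ft_torque'],o['joint_pos'][5])"
```

```text
clock: 16.68
eef_pos: [0.5101, 0.1873, 0.1631]
tool_rot: [0.434, 0.901, 0.001, 0.001]
ft_force: [2.3, 0.6, -1.2]
grip_width: 0.0158
grasp_force: 59.6
[ 0.16740679 -0.36310129  0.25441605] 1.250454444518408
```

```bash
python3 -m inch '[0,0,0,0,0,-0.05,0,0,0,0,0,0,-0.1,0]';python3 -c "
from workcell import bot;o=bot.get_obs();print(o['ft_torque'],o['joint_pos'][5])"
```

```text
clock: 16.85
eef_pos: [0.5101, 0.1873, 0.1631]
tool_rot: [0.479, 0.878, 0.001, 0.001]
ft_force: [1.7, 0.1, -1.3]
grip_width: 0.0157
grasp_force: 59.6
[ 0.20347739 -0.44154955  0.25625607] 1.3499925354428208
```

```bash
python3 -m inch '[0,0,0,0,0,-0.04,0,0,0,0,0,0,-0.08,0,0,0,0,0,0,-0.08,0]';python3 -c "
from workcell import bot;o=bot.get_obs();print(o['ft_torque'],o['joint_pos'][5])"
```

```text
clock: 17.1
eef_pos: [0.5101, 0.1872, 0.1631]
tool_rot: [0.513, 0.859, 0.001, 0.001]
ft_force: [2.2, 0.5, -1.5]
grip_width: 0.0158
grasp_force: 59.6
[ 0.11240319 -0.45082185  0.28158246] 1.4287409209254505
```

```bash
python3 -m inch '[0,0,0,0,0,-0.04,0,0,0,0,0,0,-0.08,0,0,0,0,0,0,-0.08,0]';python3 -c "
from workcell import bot;o=bot.get_obs();print(o['ft_torque'],o['joint_pos'][5])
from h import *
P=[]
for c in('scene','top'):
    im=bot.camera(c);x,y=(240,215) if c=='scene' else (100,165)
    P.append(cv2.resize(im[y:y+100,x:x+100],(400,400),interpolation=cv2.INTER_CUBIC))
cv2.imwrite('pics/k2.png',np.hstack(P))"
```

```text
clock: 17.35
eef_pos: [0.5099, 0.1872, 0.1631]
tool_rot: [0.546, 0.837, 0.0, 0.0]
ft_force: [1.8, 0.7, -0.6]
grip_width: 0.0157
grasp_force: 59.7
[ 0.12536601 -0.52570804  0.54722744] 1.5081928741572759
```

View pics/k2.png

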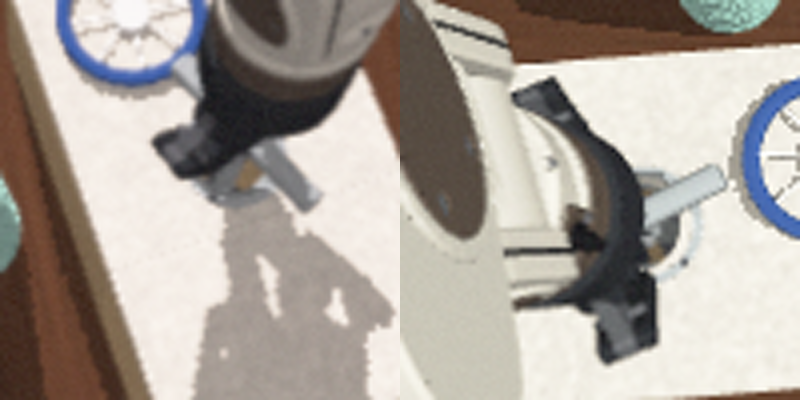

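No gap line shows between the modules in either view, and the torque has jumped to 0.55 N m, so it is at the stop. One last nudge and hold.

```bash
python3 -m inch '[0,0,0,0,0,-0.03,0,0,0,0,0,0,-0.05,0,0,0,0,0,0,-0.05,0,0,0,0,0,0,-0.05,0]';python3 -c "
from workcell import bot;o=bot.get_obs();print(o['ft_torque'],o['joint_pos'])"
```

```text
clock: 17.78
eef_pos: [0.5097, 0.1871, 0.1631]
tool_rot: [0.568, 0.823, 0.0, 0.0]
ft_force: [2.3, 0.7, 0.0]
grip_width: 0.0158
grasp_force: 59.8
[ 0.10091576 -0.65232941  0.88904109] [ 3.51881827e-01  3.51013542e-01  2.19221872e-02  1.24084336e+00
 -8.14775134e-05  1.56008541e+00]
```

Hard stop confirmed (0.89 N m). I back off within the socket play and lift out.

```bash
python3 -m inch '[0,0,0,0,0,0.06,0,0,0,0,0,0,0.12,0,0,0,0,0,0,0.12,0,0,0,4,0,0,0.12,0,0,0,10,0,0,0.12,0,0,0,18,0,0,0.12,0,0,0,25,0,0,0.12,0,0,0,25,0,0,0.12,0]';python3 -c "
from workcell import bot;o=bot.get_obs();print(o['ft_torque'],o['joint_pos'])"
```

```text
clock: 18.45
eef_pos: [0.51, 0.1871, 0.1898]
tool_rot: [0.519, 0.855, 0.001, 0.001]
ft_force: [0.8, 0.8, -3.8]
grip_width: 0.0156
grasp_force: 63.8
[ 0.05285296 -0.02497122 -0.03456086] [3.51658078e-01 3.35855797e-01 7.09882782e-02 1.30400469e+00
 4.96148929e-06 1.44302091e+00]
```

```bash
python3 -m inch '[0,0,10,0,0,0,0,0,0,25,0,0,0,0,0,0,45,0,0,0,0,0,0,70,0,0,0,0,0,0,95,0,0,0,0,0,0,120,0,0,0,0,0,0,140,0,0,0,0,0,0,140,0,0,0,0]'
```

```text
clock: 19.12
eef_pos: [0.5109, 0.1875, 0.3346]
tool_rot: [0.519, 0.855, 0.004, 0.003]
ft_force: [1.1, 0.2, -2.4]
grip_width: 0.0156
grasp_force: 64.1
```

```bash
python3 -m inch '[3,-15,0,0,0,0,0,9,-45,0,0,0,0,0,17,-80,0,0,0,0,0,25,-116,0,0,0,0,0,33,-152,0,0,0,0,0,40,-188,0,0,0,0,0,48,-224,0,0,0,0,0,56,-260,0,0,0,0,0]' &&  python3 -m inch '[7,-35,0,0,0,0,0,13,-65,0,0,0,0,0,16,-82,0,0,0,0,0,18,-92,0,0,0,0,0,18,-92,0,0,0,0,0,18,-92,0,0,0,0,0,18,-92,0,0,0,0,0]'
cat > look.py <<'E'
from h import *
np.set_printoptions(precision=4,suppress=True)
o=bot.get_obs();e=o["eef_pos"];print(e,o["ft_force"],o["joint_pos"][5],o["clock"])
for c in("scene","top"):
    bot.camera(c)
    for r in bot.spot_point(c,"key")[:1]:print(c,"key",r["confidence"],r["uv"],at(c,r["uv"],e[2]-.151))
    for r in bot.spot_point(c,"tool_block")[:1]:print(c,"tb",r["confidence"],r["uv"],at(c,r["uv"],0))
    for n in("cone_a","cone_b","clay_bowl","woven_ring"):
        r=bot.spot_point(c,n)
        if r:print(n,[np.round(at(c,q["uv"],.145 if n[0]=="w" else 0),3).tolist() for q in r[:2]])
E
python3 look.py
```

```text
clock: 19.78
eef_pos: [0.5648, -0.0747, 0.3275]
tool_rot: [0.519, 0.855, -0.0, -0.0]
ft_force: [1.1, 1.2, -3.5]
grip_width: 0.0154
grasp_force: 63.9
clock: 20.37
eef_pos: [0.5831, -0.1635, 0.3279]
tool_rot: [0.518, 0.855, 0.0, -0.0]
ft_force: [-0.5, -0.6, -4.1]
grip_width: 0.0156
grasp_force: 63.9
[ 0.5831 -0.1635  0.3279] [-0.4848 -0.5876 -4.1319] 0.8149107737870565 20.3667
scene key 0.62 [233.9, 125.3] [ 0.5878 -0.162 ]
scene tb 0.92 [237.6, 156.0] [ 0.5814 -0.1683]
cone_a [[0.748, -0.158], [0.663, 0.173]]
cone_b [[0.748, -0.158], [0.663, 0.173]]
clay_bowl [[0.467, -0.18]]
woven_ring [[0.546, 0.093]]
top key 0.97 [333.0, 191.2] [ 0.5773 -0.1712]
top tb 0.92 [316.0, 196.1] [ 0.5847 -0.1712]
cone_a [[0.733, -0.167], [0.67, 0.168]]
cone_b [[0.733, -0.167], [0.67, 0.168]]
clay_bowl [[0.483, -0.177]]
woven_ring [[0.553, 0.087], [0.513, 0.227]]
```

```bash
python3 -m inch '[0,-2,-10,0,0,0,0,0,-2,-30,0,0,0,0,0,-2,-55,0,0,0,0,0,-2,-78,0,0,0,0,0,-2,-95,0,0,0,0,0,-2,-105,0,0,0,0,0,-2,-105,0,0,0,0,0,-2,-105,0,0,0,0]' && python3 -m inch '[0,0,-3,0,0,0,0,0,0,-6,0,0,0,0,0,0,-9,0,0,0,0,0,0,-12,0,0,0,0,0,0,-15,0,0,0,0,0,0,-17,0,0,0,0,0,0,-17,0,0,0,0]'; python3 -c "
from workcell import bot;o=bot.get_obs();print(o['ft_torque'])"
```

```text
clock: 21.73
eef_pos: [0.5833, -0.1671, 0.223]
tool_rot: [0.519, 0.855, -0.0, -0.0]
ft_force: [-0.8, 0.3, -3.0]
grip_width: 0.0157
grasp_force: 63.8
clock: 22.32
eef_pos: [0.5831, -0.1669, 0.2053]
tool_rot: [0.518, 0.855, -0.0, -0.0]
ft_force: [-0.3, 0.0, -5.2]
grip_width: 0.0158
grasp_force: 63.9
[ 0.104647   -0.08670833 -0.05637556]
```

```bash
python3 -m inch '[0,0,-5,0,0,0,0,0,0,-10,0,0,0,0,0,0,-16,0,0,0,0,0,0,-22,0,0,0,0,0,0,-28,0,0,0,0,0,0,-33,0,0,0,0,0,0,-36,0,0,0,0,0,0,-36,0,0,0,0]' && python3 -m inch '[0,0,-1,0,0,0,0,0,0,-2,0,0,0,0,0,0,-3,0,0,0,0,0,0,-4,0,0,0,0,0,0,-5,0,0,0,0,0,0,-6,0,0,0,0,0,0,-6,0,0,0,0]'; python3 -c "
from workcell import bot;o=bot.get_obs();print(o['ft_torque'])"
```

```text
clock: 22.98
eef_pos: [0.5828, -0.1668, 0.1687]
tool_rot: [0.518, 0.855, -0.0, -0.001]
ft_force: [0.4, -0.1, -4.4]
grip_width: 0.0158
grasp_force: 63.9
clock: 23.57
eef_pos: [0.5833, -0.167, 0.1637]
tool_rot: [0.518, 0.855, 0.0, -0.0]
ft_force: [-0.0, 0.9, -4.3]
grip_width: 0.0158
grasp_force: 63.9
[ 0.03353327 -0.04944609 -0.02146541]
```

Nearly down. I lower until it touches, then release.

```bash
python3 -m inch '[0,0,-0.5,0,0,0,0,0,0,-1,0,0,0,0,0,0,-1.5,0,0,0,0,0,0,-1.5,0,0,0,0]'
```

```text
clock: 23.9
eef_pos: [0.5837, -0.1672, 0.1632]
tool_rot: [0.518, 0.855, 0.0, 0.001]
ft_force: [-0.5, -0.6, -0.2]
grip_width: 0.0154
grasp_force: 64.6
```

```bash
python3 -m inch '[0,0,0,0,0,0,25,0,0,0,0,0,0,35,0,0,0,0,0,0,60,0,0,0,0,0,0,100,0,0,0,0,0,0,100,0,0,0,0,0,0,100]' && python3 -m inch '[0,0,10,0,0,0,100,0,0,30,0,0,0,100,0,0,60,0,0,0,100,0,0,95,0,0,0,100,0,0,120,0,0,0,100,-30,30,130,0,0,0,100,-60,60,130,0,0,0,100,-90,90,130,0,0,0,100]' && python3 -m inch '[-40,40,0,0,0,0,100,-80,80,0,0,0,0,100,-100,100,0,0,0,0,100,-100,100,0,0,0,0,100]'; cat fit2.py > f3.py; python3 look.py
python3 - <<'E'
from h import *
np.set_printoptions(precision=4,suppress=True)
M={}
for c in("scene","top"):
    bot.camera(c);r=[q for q in bot.silhouettes(c,"key") if q["mask"].sum()<2000];M[c]=r[0]["mask"].astype(float)
for k in(M,{"scene":M["scene"]},{"top":M["top"]}):
    r=fitbar(k,(.584,-.166,[-1.1,-.8,-.5]),.012);print(list(k),r.x,r.fun)
E
```

```text
clock: 24.4
eef_pos: [0.5835, -0.1671, 0.1625]
tool_rot: [0.518, 0.855, 0.0, 0.0]
ft_force: [0.1, 1.3, -0.3]
grip_width: 0.0766
grasp_force: 0.0
clock: 25.07
eef_pos: [0.4958, -0.0791, 0.2937]
tool_rot: [0.519, 0.855, 0.001, 0.001]
ft_force: [0.8, 0.1, -0.3]
grip_width: 0.0853
grasp_force: 0.0
clock: 25.4
eef_pos: [0.3921, 0.0228, 0.2937]
tool_rot: [0.517, 0.856, 0.001, -0.0]
ft_force: [0.2, -0.9, -0.4]
grip_width: 0.0855
grasp_force: 0.0
[0.3921 0.0228 0.2937] [ 0.1752 -0.9006 -0.3775] 1.1447752938412024 25.4
scene key 0.61 [237.8, 155.8] [ 0.5934 -0.0929]
scene tb 0.89 [235.3, 156.1] [ 0.588  -0.1694]
cone_a [[0.669, 0.17], [0.743, -0.168]]
cone_b [[0.669, 0.17], [0.743, -0.168]]
clay_bowl [[0.473, -0.171]]
woven_ring [[0.554, 0.09]]
top key 0.88 [316.7, 193.9] [ 0.5747 -0.1441]
top tb 0.78 [316.2, 193.2] [ 0.5921 -0.1717]
cone_a [[0.678, 0.167]]
cone_b [[0.678, 0.167]]
clay_bowl [[0.484, -0.175]]
woven_ring [[0.556, 0.093]]
['scene', 'top'] [ 0.5817 -0.1675 -1.1003 -0.0004  0.    ] 0.5499994361996675
['scene'] [ 0.5826 -0.1644 -1.1074  0.0006 -0.0001] 0.305367658460947
['top'] [ 0.5805 -0.1679 -1.1071  0.      0.    ] 0.2097476465068696
```

The key fits an upright pose in both views at its hole, the bystanders are where they were, and the arm is clear. I settle and hand in.

```bash
python3 -m inch '[0,0,0,0,0,0,100,0,0,0,0,0,0,100,0,0,0,0,0,0,100]' && python3 -c "
from workcell import bot;print(bot.job_done())"
```

```text
clock: 26.55
eef_pos: [0.3958, 0.0206, 0.2924]
tool_rot: [0.518, 0.855, 0.0, 0.0]
ft_force: [0.4, -0.2, -0.5]
grip_width: 0.0854
grasp_force: 0.0
the job is handed in; nothing more can be done
None
```

Job handed in at 26.6 s, with no verdict returned: I turned the cam clockwise to its hard stop with no gap visible between the modules, stood the key upright in its hole in the tool block again, and saw no movement of the cones, bowl or ring in the camera checks.

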